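# Tip a display plinth into a hobby vice and tighten the ratchet knob until it clicks

## Task

Tip the standing wooden plinth forward over the front edge of the vice bed so that it lies flat on its broad side between the two jaws. Then turn the orange ratchet knob clockwise until the plinth is clamped and the knob slips and clicks; stop within one to three clicks (30 degrees each) and let go. Leave the paints and other things on the mat where they are.

Things in the scene. Friction and masses are not known exactly. Their poses are not given: they have to be found in the camera images.
- vice: fixed hobby vice on a 3 mm green mat. Origin: underside of its 6 mm dark base plate (x -75 to 105, y -60 to 150 mm), below the middle of the bed's front edge; x: the way the plinth must fall (roughly away from the robot), y: towards the knob, z up. Front apron (x<0) top z=6. Grey gearbox under the knob: x -5 to 75, y 72 to 142, top z=42 mm. Nothing on it moves but jaw, collar and knob.
- bed_edge (a point): middle of the top of the bed's front edge (yellow stripe), straight above the vice's origin; axes as the vice. Aluminium bed x 0 to 98, y -56 to 42, top z=16 mm from the vice's underside: a 10 mm step above the apron. Fixed dark jaw x 5 to 85, inner face y=-38, top z=38 mm. Low end stop at x=90, top z=30 mm.
- plinth: dark hardwood block with a brass band near its top, 30 (x) by 60 (y) by 80 mm (z, height), 0.09 to 0.17 kg. Starts standing on the apron, its 60 x 80 face 2 to 9 mm before the bed's edge, nearly square to it. Origin: centre of its underside. Pushed forward near its top it pivots over the edge and, from about 30 degrees of lean, falls flat on the bed, its lower end overhanging by 10 to 30 mm.
- plinth_center (a point): centre of the plinth (middle of the 30 x 60 x 80 mm block)
- jaw: moving blue jaw, 76 (x) by 12 (y) by 22 mm, top 38 mm above the vice's underside; slides along the vice's -y, 8 mm per rad of the collar; at first 1 to 11 mm from the plinth's side. It pushes the lying plinth across the bed until that meets the fixed jaw. Origin: bottom middle of its inner face; axes as the vice.
- knob_top (a point): centre of the top face of the orange round fluted knob: 38 mm diameter, 32 mm tall, vertical axis, top 82 and underside 50 mm above the vice's underside, at x=35, y=107 mm of the vice. Below it an aluminium collar, 56 mm diameter, top at 48 mm. Can be gripped at any yaw. The white line on the knob points along its -x.
- pinion (a joint): turn of the aluminium collar (rad, grows clockwise seen from above, starts at 0 to 0.5); jaw travel is 8 mm per rad. Needs about 0.10 N m and stays where it is left. Clamps the lying plinth at about 2 rad.
- knob (a joint): slip of the knob over the collar (rad, clockwise; 0 at the start, the knob's white line over the collar's red mark). The knob carries the collar until the plinth is clamped; then at 0.18 N m the clutch slips and the knob turns on alone at that torque, one click per 0.52 rad (30 degrees, one black mark of the collar). It does not slip back; turning back loosens the jaw.
- paint_red: red dropper bottle, 25 mm diameter, 74 mm tall; loose bystander; origin at the centre of its underside, z up
- paint_blue: blue dropper bottle, 25 mm diameter, 74 mm tall; loose bystander; origin at the centre of its underside, z up
- paint_ochre: ochre dropper bottle, 25 mm diameter, 74 mm tall; loose bystander; origin at the centre of its underside, z up
- jar: small glass jar with green cap, 38 mm diameter, 45 mm tall; loose bystander; origin at the centre of its underside, z up
- brush: thin paint brush 170 mm long, red handle, lying on the mat along its x axis, 8 mm thick; loose bystander
- sander: cork sanding block 70 x 28 x 22 mm; loose bystander; origin at the centre of its underside, z up
- tape: roll of yellow tape lying flat, 54 mm diameter, 18 mm tall; loose bystander; origin at the centre of its underside, z up
Things that resemble listed ones, but are neither listed nor needed, are in the scene too. Of the things like the plinth, leave any that is blue or turquoise; of the rest the larger one is meant.

How it is judged:
On the way, in this order (a step that is already met when the one before it is completed fails the run):
1. the plinth lies flat on its broad side on the bed between the jaws, the fingers off it (angle between the x axis of plinth and the z axis of vice, either way round below 0.1 rad and x of plinth_center in the frame of vice between 0.004 and 0.06 m and z of plinth_center in the frame of vice between 0.026 and 0.036 m and contact force between plinth and the fingers below 0.1 N and value of joint knob below 0.2 rad), for 0.2 s.
2. the jaw clamps the plinth and the knob has slipped at least one click (angle between the x axis of plinth and the z axis of vice, either way round below 0.1 rad and x of plinth_center in the frame of vice between 0.004 and 0.06 m and z of plinth_center in the frame of vice between 0.026 and 0.036 m and y of plinth_center in the frame of vice between -0.012 and -0.004 m and angle between the y axis of plinth and the y axis of vice, either way round below 0.06 rad and contact force between plinth and jaw above 1 N and value of joint knob between 0.45 and 1.75 rad), for 0.1 s.
At the end, for the whole second after the job is handed in: Plinth flat on its broad side on the bed (0.1 rad), centre 4 to 60 mm past the front edge, square to the jaws (0.06 rad), against the fixed jaw (within 4 mm), pressed by the moving jaw (over 1 N); knob slipped 0.45 to 1.75 rad (1 to 3 clicks); at rest (all of step 2 and linear speed of plinth below 0.01 m/s); the robot touches nothing.
It fails at once if the knob slipped more than three clicks (1.75 rad) (value of joint knob above 1.75 rad).
It fails at once if a bystander was pushed more than 30 mm (distance of any of paint_red, paint_blue, paint_ochre, jar, brush, sander, tape from where it was at the start of the episode above 0.03 m).
It fails at once if the plinth fell off the vice (z of plinth_center in the frame of vice below 0.018 m).
It also fails if it takes over 72 s, if anything falls off the work surface, if the arm or the gripper's body presses on something with over 40 N, if the wrist force passes 120 N, or if a joint passes its speed limit or range.

## Robot

A 6-joint arm with a two-finger parallel gripper is mounted at the origin on the work surface. World frame = base frame: x ahead of the robot, y to its left, z up, the work surface at z = 0. Lengths are in m, angles in rad, forces in N, time in s.
With the tool pointing down it reaches from about 0.375 to 0.975 m from the base axis. Payload 3.8 kg.
Tool frame: the origin (TCP) lies midway between the tips of the shut fingers; the grasp point (between the pads) lies 19 mm behind it; z points along the fingers, y is the direction in which the jaws open and shut (so a half turn about z gives the same grasp; the last joint's range is limited). The gripper opens to 85 mm and grips with 20 to 120 N. Pads are 22 mm wide; open, the fingers measure 114 mm over their backs; the gripper's body (76 mm by 85 mm) begins 54 mm behind the grasp point. The pads swing forward as they close: fully open they stand 13 mm farther back than shut.
Start: joints at [1.301, 0.264, 1.604, -0, 1.274, -0.037], TCP at [0.156, 0.657, 0.231] pointing down, gripper open.
Joint ranges: [-2.63, 2.63], [-0.94, 2.18], [0.31, 2.57], [-1.31, 4.45], [0, 2.66], [-2.55, 2.55]. Speed limits (rad/s): [2.57, 2.57, 3.14, 3.14, 3.14, 3.14].

## Interface

Orientations are given as a rotation vector (axis times angle).
In Python, from workcell import bot gives the robot as it stands.
- The arm moves only by the tool arm_command, never from a script. Its argument "targets" is text: rows parted by semicolons, each of 7 numbers parted by spaces: the shift along the tool's x, y, z in mm, then the turn, a rotation vector about the tool's x, y, z in degrees, then the opening, from 0 (shut) to 1 (fully open). A call has 1 to 10 rows; each row is the pose to reach, as a shift and turn from the pose commanded when the call began, along the tool's axes at that moment; what a row does not reach only later rows make up. A row lasts 1/12 s, in which the tool goes at most 41.7 mm and 7.16 degrees, less where a joint would pass 70% of its speed; a pose out of reach is approached as far as the arm can. A call with a gripper value outside its range is refused whole. The fingers move at their own pace and stop on an object; "newtons" is the grip in N (left out, the last holds). Time passes only in rows, so rows that repeat a pose let the fingers close. It gives the time, the measured TCP pose, the force and the opening at its end, in the units of the state.
- bot.read_state(): the state, without advancing time (a new reading comes with each control period).
- bot.read_camera(name): name is "scene" or "top" or "wrist"; returns (picture, depth): 384x512x3 uint8, blue, green, red; 384x512 float32, m along the optical axis (not along the pixel's ray), 0 where there is no reading.
- bot.camera_params(name): a dict with "fov_y" (degrees; the focal length in pixels is half the picture's height over the tangent of half this angle, whatever the lens; pixels are square), "cx", "cy" (the principal point, pixels), "k1" (the pictures are not rectified: a ray, as slopes to the right and down, at radius r is drawn at 1 + k1 r^2 times it, then the intrinsics apply), "xyz" and "rotation" of the camera in the world; the wrist camera has in their place "T_tool_cam" (4x4, takes a point from camera to tool coordinates, whose origin is the TCP and whose axes are the flange's). Camera axes: x right, y up, looking along -z (the intrinsics and any distortion apply to the point x, -y, -z); pixel columns grow to the right and rows downward; lengths in m; the calibration is good to about 2 mm. A picture is of the moment at which its call begins: read the wrist's pose just before it. camera_params takes no time and is no camera call.
- bot.finish_job(): hands the job in, once; it reports no verdict.
The state is a dict: "time": time; "q": joint angles; "joint_vel": joint speeds; "joint_torque": joint torques, N m; "tool_pos": TCP position; "tcp_rot": TCP orientation; "wrist_force": force on the tool from outside, world axes, zero at the start; "torque": the same for the moment, N m; "width": opening from 0.0 (shut) to 1.0 (fully open).
Only numpy, scipy, OpenCV 4.12 (cv2) and the standard library are available. Lean on these libraries where they do the work, as an engineer would, in place of code of your own. Each camera call takes 0.05 s, during which the arm holds its last target.

## Working session

There is one attempt and no reset: what is moved stays moved. The work goes in short steps, Python scripts to look and compute and a tool call to move; the robot and the scene stay as the last step left them, time stands still between calls to the robot, and variables do not carry over. Pictures are saved under pics/ and viewed, and the job is handed in when it is done.

Besides the shell and the picture viewer there is one more tool, called in YAML: its name, and indented under it one key for each argument. arm_command: Moves the arm, as the interface text tells. Its arguments: {"type":"object","properties":{"targets":{"type":"string"},"newtons":{"type":"number"}},"required":["targets"]}

```bash
mkdir -p pics; ls; cat > h.py <<'E'
import numpy as np,cv2
from scipy.spatial.transform import Rotation as R
from workcell import bot
def grab(n,tag):
    s=bot.read_state();im,d=bot.read_camera(n)
    cv2.imwrite(f'pics/{tag}.png',im);np.savez(f'pics/{tag}.npz',im=im,d=d,p=s['tool_pos'],r=s['tcp_rot'])
    return im,d,s
def cam(n,tag):
    z=np.load(f'pics/{tag}.npz');c=bot.camera_params(n)
    if 'T_tool_cam' in c:
        T=np.eye(4);T[:3,:3]=R.from_rotvec(z['r']).as_matrix();T[:3,3]=z['p'];T=T@np.array(c['T_tool_cam'])
    else:
        T=np.eye(4);r=np.array(c['rotation']);T[:3,:3]=r if r.shape==(3,3) else R.from_rotvec(r).as_matrix();T[:3,3]=c['xyz']
    f=192/np.tan(np.radians(c['fov_y'])/2)
    return z,c,T,f
def ray(n,tag,u,v):
    z,c,T,f=cam(n,tag)
    K=np.array([[f,0,c['cx']],[0,f,c['cy']],[0,0,1]])
    a=cv2.undistortPoints(np.array([[[u,v]]],float),K,np.array([c['k1'],0,0,0,0.]))[0,0]
    return z,T,a
def px(n,tag,u,v,zp=None):
    z,T,a=ray(n,tag,u,v)
    dv=np.array([a[0],-a[1],-1])
    if zp is None:
        d=z['d'][int(round(v)),int(round(u))]
        return (T@np.append(dv*d,1))[:3]
    w=T[:3,:3]@dv;o=T[:3,3]
    return o+w*(zp-o[2])/w[2]
def proj(n,tag,P):
    z,c,T,f=cam(n,tag)
    q=np.linalg.inv(T)@np.append(P,1);x,y=q[0]/-q[2],-q[1]/-q[2];k=1+c['k1']*(x*x+y*y)
    return f*x*k+c['cx'],f*y*k+c['cy']
E
python3 - <<'E'
from h import *
for n in('scene','top','wrist'): grab(n,n+'0'); c=bot.camera_params(n);print(n,c)
print(bot.read_state())
E
```

```text
pics
scene {'fov_y': 47.15095828440716, 'cx': 257.49351783965915, 'cy': 184.0572571295916, 'k1': -0.07071174457460078, 'xyz': array([1.24912956, 0.33805354, 0.90624971]), 'rotation': array([0.51057208, 0.79159225, 1.85721825])}
top {'fov_y': 44.76592299104789, 'cx': 250.67613638277075, 'cy': 191.57130229192128, 'k1': 0.0061665312297585345, 'xyz': array([ 0.2429376 , -0.01544128,  1.66210942]), 'rotation': array([ 0.12482583, -0.12235064, -1.54270056])}
wrist {'fov_y': 65.47230908735514, 'cx': 257.0788805438664, 'cy': 188.39229189819284, 'k1': -0.0019449844795680596, 'T_tool_cam': array([[ 3.99534899e-04,  9.48263825e-01,  3.17483162e-01,
         8.05074265e-02],
       [ 9.99999917e-01, -4.03907060e-04, -5.20481550e-05,
         1.30479199e-03],
       [ 7.88783079e-05,  3.17483156e-01, -9.48263908e-01,
        -1.41933117e-01],
       [ 0.00000000e+00,  0.00000000e+00,  0.00000000e+00,
         1.00000000e+00]])}
{'time': 0.15, 'q': array([ 1.30108729e+00,  2.64627481e-01,  1.60507968e+00, -7.98512739e-06,
        1.27371105e+00, -3.69310698e-02]), 'joint_vel': array([ 0.0001352 , -0.0043768 , -0.00384389,  0.00081771, -0.00073794,
       -0.00155359]), 'joint_torque': array([ 1.12235190e-03, -5.15903378e+01, -3.67961383e+01,  2.30368727e-05,
        8.02042137e-03, -1.19345532e-05]), 'tool_pos': array([0.15558002, 0.65622913, 0.23020564]), 'tcp_rot': array([-3.64786496e-01, -3.12006777e+00,  2.83552414e-03]), 'wrist_force': array([ 0.33506135, -0.11875444, -0.21150804]), 'torque': array([-0.00327466,  0.0355809 ,  0.04463458]), 'width': 0.9965172926877808}
```

View pics/scene0.png

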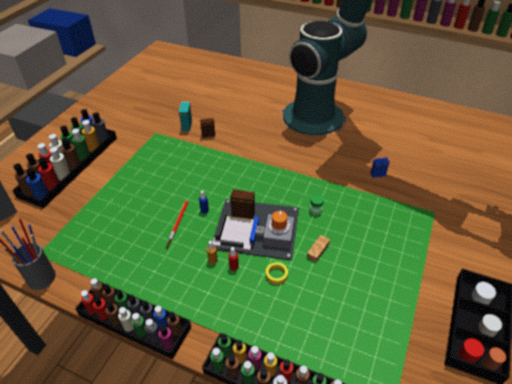

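View pics/top0.png

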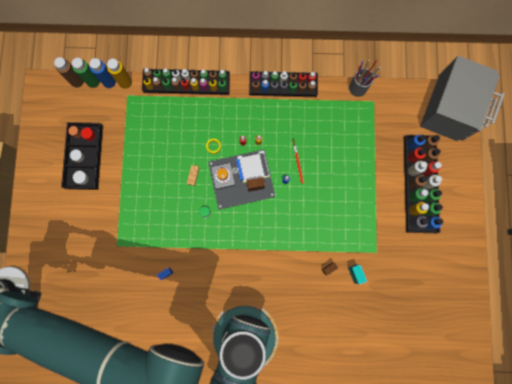

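View pics/wrist0.png

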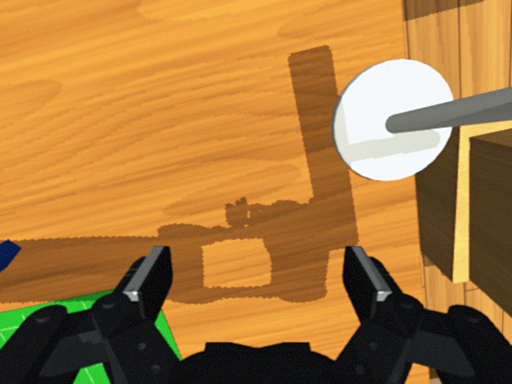

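```bash
python3 - <<'E'
from h import *
a=cv2.imread('pics/top0.png')[120:225,180:310];cv2.imwrite('pics/topc.png',cv2.resize(a,None,fx=6,fy=5.7,interpolation=2)) if 0 else cv2.imwrite('pics/topc.png',cv2.resize(a,None,fx=5.5,fy=5.5,interpolation=2))
a=cv2.imread('pics/scene0.png')[170:290,180:340];cv2.imwrite('pics/scenec.png',cv2.resize(a,None,fx=5,fy=5,interpolation=2))
for n,u,v in(('top',222,173),('top',256,184),('top',225,203),('top',205,211),('top',286,179),('top',10,275),('top',242,140),('top',258,140),('top',165,272),('scene',279,216),('top',215,145)):
  print(n,u,v,px(n,n+'0',u,v).round(3))
E
```

```text
top 222 173 [0.557 0.091 0.084]
top 256 184 [ 0.52  -0.027  0.087]
top 225 203 [0.462 0.081 0.015]
top 205 211 [0.427 0.147 0.05 ]
top 286 179 [ 0.544 -0.131  0.07 ]
top 10 275 [0.192 0.813 0.026]
top 242 140 [0.683 0.026 0.055]
top 258 140 [ 0.685 -0.031  0.054]
top 165 272 [0.215 0.274 0.059]
scene 279 216 [0.555 0.089 0.083]
top 215 145 [0.675 0.125 0.009]
```

View pics/topc.png

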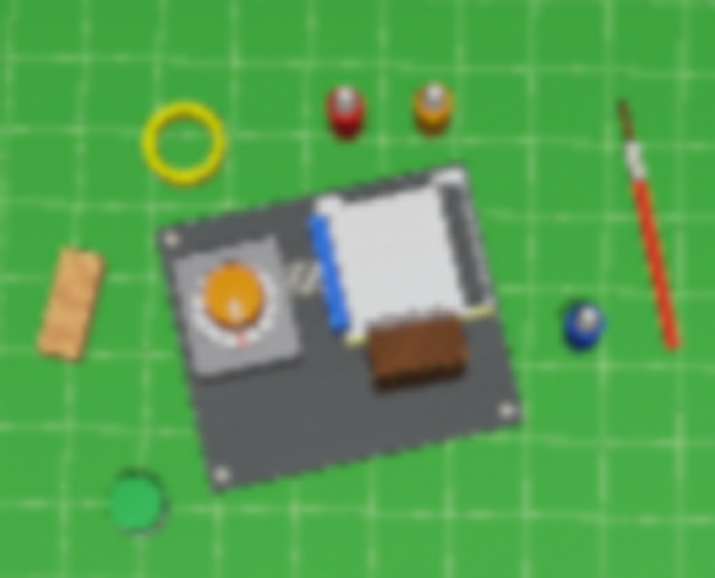

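View pics/scenec.png

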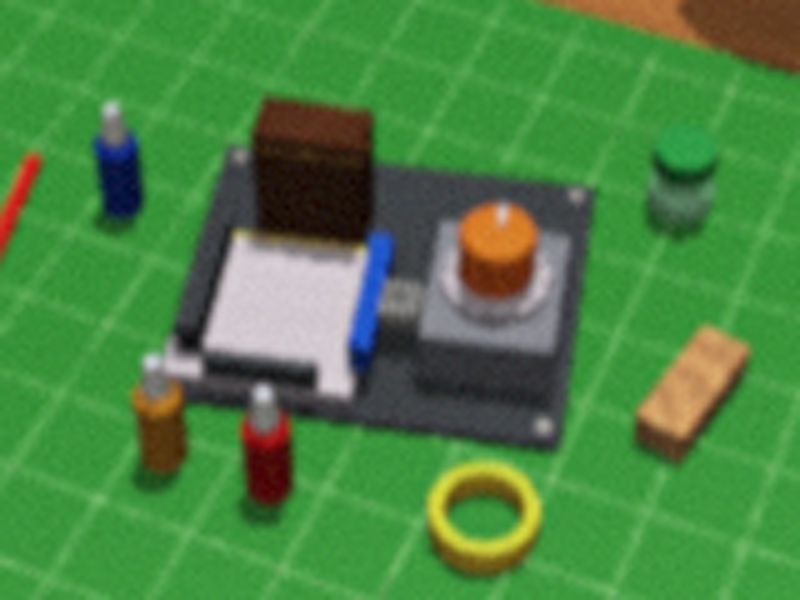

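```bash
cat > fit.py <<'E'
from h import *
from scipy.optimize import least_squares
# vice pts (mm) & crop pixels in topc /5.5
T=[((105,150,6),(158,232)),((-75,150,6),(213,492)),((-75,-60,6),(523,425)),((105,-60,6),(465,165)),((35,107,82),(233,292))]
def w(p,P):
    c,s=np.cos(p[2]),np.sin(p[2]);x,y,z=np.array(P)/1000
    return np.array([p[0]+c*x-s*y,p[1]+s*x+c*y,z+0.003])
def res(p): return np.concatenate([np.array(proj('top','top0',w(p,P)))-np.array([180+(u+.5)/5.5-.5,120+(v+.5)/5.5-.5]) for P,(u,v) in T])
r=least_squares(res,[.53,-.0,.2]);print(r.x,r.fun.round(2))
# plinth top corners, z=6+80+3
C=np.array([(368,322),(462,317),(466,370),(376,380)])
pts=[px('top','top0',180+(u+.5)/5.5-.5,120+(v+.5)/5.5-.5,.089) for u,v in C]
p=r.x
for q in pts:
    d=q[:2]-p[:2];c,s=np.cos(p[2]),np.sin(p[2]);print(q.round(3),(1000*np.array([c*d[0]+s*d[1],-s*d[0]+c*d[1]])).round(1))
E
python3 fit.py
```

```text
[ 0.54731549 -0.02206024  0.23904032] [-0.48 -0.57 -0.46  0.33  0.57  0.12  0.2  -0.37  0.15  0.44]
[0.54  0.006 0.089] [-0.8 28.7]
[ 0.544 -0.053  0.089] [-10.2 -29.3]
[ 0.511 -0.056  0.089] [-43.5 -24.5]
[ 0.503 -0.     0.089] [-37.7  31.6]
```

```bash
cat >> h.py <<'E'
V=np.array([0.54731549,-0.02206024,0.23904032])
def v2w(P,V=V):
    c,s=np.cos(V[2]),np.sin(V[2]);x,y,z=np.array(P)/1000
    return np.array([V[0]+c*x-s*y,V[1]+s*x+c*y,z+0.003])
def w2v(q,V=V):
    d=q[:2]-V[:2];c,s=np.cos(V[2]),np.sin(V[2]);return 1000*np.array([c*d[0]+s*d[1],-s*d[0]+c*d[1],q[2]-.003])
def down(az):
    a=np.radians(az);x=np.array([np.cos(a),np.sin(a),0]);z=np.array([0,0,-1.]);return np.stack([x,np.cross(z,x),z],1)
def delta(P,az):
    s=bot.read_state();R0=R.from_rotvec(s['tcp_rot']).as_matrix()
    print('shift mm',(1000*R0.T@(np.array(P)-s['tool_pos'])).round(1),'rot',np.degrees(R.from_matrix(R0.T@down(az)).as_rotvec()).round(1),'t',s['time'],'w',s['width'])
E
python3 - <<'E'
from h import *
delta([.42,.4,.25],180); P=v2w([-110,0,0]);P[2]=.25;print(P);delta(P,193.7)
E
```

```text
shift mm [-316.4 -188.4  -19.5] rot [ -0.1  -0.  -13.3] t 0.15 w 0.9965172926877808
[ 0.44044327 -0.04810498  0.25      ]
shift mm [-439.7 -619.7  -18.7] rot [ -0.1  -0.  -27. ] t 0.15 w 0.9965172926877808
```

arm_command:
  targets: "-40 -23 -2 0 0 -2 0;-80 -46 -5 0 0 -4 0;-120 -70 -8 0 0 -6 0;-155 -92 -10 0 0 -8 0;-190 -113 -12 0 0 -10 0;-225 -134 -14 0 0 -12 0;-260 -155 -16 0 0 -13 0;-290 -173 -18 0 0 -13 0;-316 -188 -19 0 0 -13 0;-325 -215 -19 0 0 -13 0"
  newtons: 50

```text
time: 0.98
tool_pos: [0.4262, 0.3712, 0.2505]
tcp_rot: [0.013, 3.139, 0.001]
wrist_force: [-0.2, 0.4, -0.4]
width: 0.001
```

```bash
python3 - <<'E'
from h import *
P=v2w([-110,0,0]);P[2]=.25;delta(P,193.7)
E
```

```text
shift mm [-1.760e+01 -4.191e+02  3.000e-01] rot [  0.    0.2 -14.2] t 0.9833 w 0.0008880960909433103
```

arm_command:
  targets: "0 -40 0 0 0 -2 0;0 -80 0 0 0 -4 0;-2 -120 0 0 0 -6 0;-5 -160 0 0 0 -8 0;-8 -200 0 0 0 -10 0;-11 -240 0 0 0 -12 0;-14 -280 0 0 0 -14 0;-17 -320 0 0 0 -14.2 0;-17 -360 0 0 0 -14.2 0;-17 -400 0 0 0 -14.2 0"

```text
time: 1.82
tool_pos: [0.4364, -0.0293, 0.2503]
tcp_rot: [-0.379, 3.118, -0.0]
wrist_force: [0.7, 0.0, 0.0]
width: 0.001
```

arm_command:
  targets: "0 -18 0 0 0 0 0;0 -18 0 0 0 0 0;0 -18 0 0 0 0 0"

```text
time: 2.07
tool_pos: [0.4411, -0.0457, 0.2501]
tcp_rot: [0.374, -3.119, -0.001]
wrist_force: [0.4, -0.2, 0.3]
width: 0.001
```

```bash
python3 - <<'E'
from h import *
im,d,s=grab('wrist','w1');print(s['tool_pos'],s['tcp_rot'],s['q'])
P=v2w([-110,0,0]);P[2]=.25;delta(P,193.7)
E
```

```text
[ 0.44106039 -0.04566664  0.25007567] [ 3.74270266e-01 -3.11881349e+00 -1.07068286e-03] [-1.59782488e-01 -1.99392293e-01  2.04662676e+00  5.65828531e-04
  1.29493280e+00 -1.96959894e+00]
shift mm [ 1.4 -3.1  0. ] rot [ 0.1 -0.   0.1] t 2.1167 w -0.003303528409851742
```

View pics/w1.png

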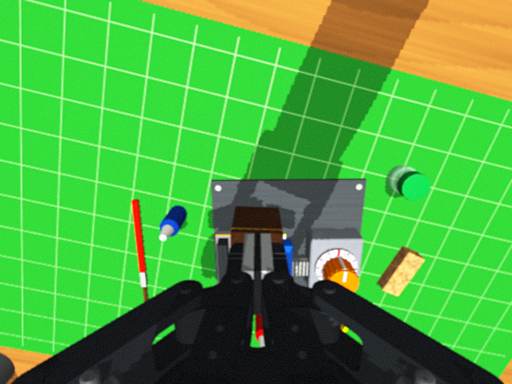

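```bash
python3 - <<'E'
from h import *
a=cv2.imread('pics/w1.png')[165:305,200:380];cv2.imwrite('pics/w1c.png',cv2.resize(a,None,fx=4.2,fy=4.2,interpolation=2))
for P in [(-75,150,6),(-75,-60,6),(35,107,82),(0,42,16),(0,-56,16)]: print(P,np.round(proj('wrist','w1',v2w(P)),1), ((np.array(proj('wrist','w1',v2w(P)))-[200,165])*4.2).round())
E
```

```text
(-75, 150, 6) [366.9 178.3] [701.  56.]
(-75, -60, 6) [209.9 178.3] [42. 56.]
(35, 107, 82) [342.8 283.1] [600. 496.]
(0, 42, 16) [285.2 232.3] [358. 283.]
(0, -56, 16) [214.5 232.3] [ 61. 283.]
```

View pics/w1c.png

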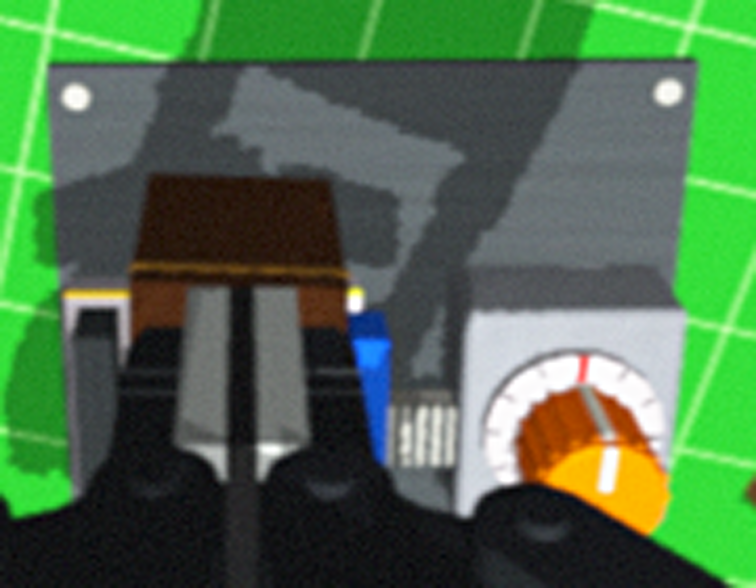

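```bash
python3 - <<'E'
from h import *
print(w2v(bot.read_state()['tool_pos']))
delta(v2w([-95,2,66]),193.7);delta(v2w([-55,2,66]),193.7)
E
```

```text
[-108.6530805     3.09690124  247.00860145]
shift mm [-13.7  -1.3 181. ] rot [ 0.1 -0.   0.1] t 2.1167 w -0.003303528409851742
shift mm [-53.7  -1.4 181. ] rot [ 0.1 -0.   0.1] t 2.1167 w -0.003303528409851742
```

arm_command:
  targets: "0 0 30 0 0 0 0;0 -1 60 0 0 0 0;0 -1 90 0 0 0 0;-3 -1 115 0 0 0 0;-6 -1 140 0 0 0 0;-10 -1 160 0 0 0 0;-14 -1 175 0 0 0 0;-20 -1 181 0 0 0 0;-25 -1 181 0 0 0 0;-30 -1 181 0 0 0 0"

```text
time: 2.95
tool_pos: [0.4714, -0.0377, 0.0696]
tcp_rot: [-0.381, 3.118, 0.0]
wrist_force: [0.5, -0.1, 0.2]
width: 0.001
```

arm_command:
  targets: "-5 0 0 0 0 0 0;-10 0 0 0 0 0 0;-15 0 0 0 0 0 0;-20 0 0 0 0 0 0;-25 0 0 0 0 0 0;-30 0 0 0 0 0 0;-30 0 0 0 0 0 0"

```text
time: 3.53
tool_pos: [0.501, -0.0315, 0.0696]
tcp_rot: [-0.379, 3.118, -0.0]
wrist_force: [0.5, -0.3, -0.1]
width: -0.0
```

```bash
python3 - <<'E'
from h import *
im,d,s=grab('wrist','w2');print(s['tool_pos'],w2v(s['tool_pos']))
grab('scene','s2')
a=cv2.imread('pics/s2.png')[170:290,180:340];b=cv2.imread('pics/w2.png')
cv2.imwrite('pics/m2.png',np.hstack([cv2.resize(a,(512,384),interpolation=2),b])[:, :].astype(np.uint8)) if 0 else cv2.imwrite('pics/m2.png',cv2.resize(np.hstack([cv2.resize(a,(512,384)),b]),(800,300)))
E
```

```text
[ 0.50100404 -0.0315311   0.06961501] [-47.23702989   1.76361923  66.61500749]
```

View pics/m2.png

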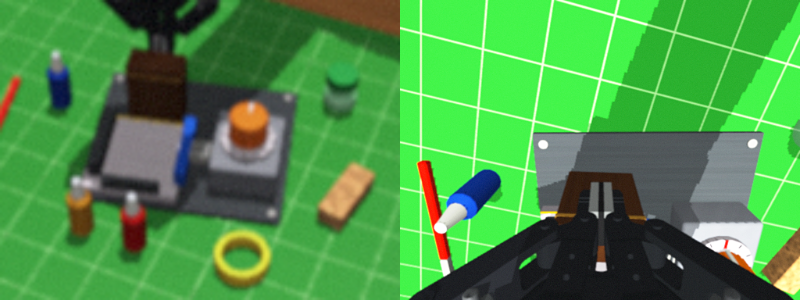

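arm_command:
  targets: "-4 0 0 0 0 0 0;-8 0 0 0 0 0 0;-12 0 0 0 0 0 0;-16 0 0 0 0 0 0;-20 0 0 0 0 0 0"

```text
time: 4.05
tool_pos: [0.5198, -0.0267, 0.0693]
tcp_rot: [-0.379, 3.118, -0.0]
wrist_force: [0.6, 0.4, 0.7]
width: -0.0
```

```bash
cat > look.py <<'E'
import sys
from h import *
t=sys.argv[1]
im,d,s=grab('wrist','w'+t);print(s['tool_pos'],w2v(s['tool_pos']),s['wrist_force'],s['torque'],s['time'],s['q'])
grab('scene','s'+t)
a=cv2.imread(f'pics/s{t}.png')[180:275,200:327];b=cv2.imread(f'pics/w{t}.png')
cv2.imwrite(f'pics/m{t}.png',cv2.resize(np.hstack([cv2.resize(a,(512,384),interpolation=2),b]),(800,300)))
E
python3 look.py 3
```

```text
[ 0.51976696 -0.02667624  0.06934009] [-27.85813651   2.03792678  66.34008995] [0.56887789 0.36381661 0.72969979] [-0.00820934  0.0261204   0.02799644] 4.05 [-9.91538537e-02  1.34446591e-01  2.08272812e+00  2.62214382e-05
  9.24165337e-01 -1.91183762e+00]
```

View pics/m3.png

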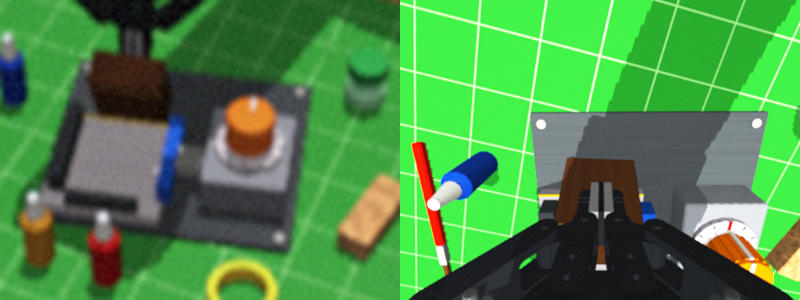

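arm_command:
  targets: "-4 0 0 0 0 0 0;-8 0 0 0 0 0 0;-12 0 0 0 0 0 0;-16 0 0 0 0 0 0;-20 0 0 0 0 0 0;-23 0 0 0 0 0 0;-23 0 0 0 0 0 0;-23 0 0 0 0 0 0"

```text
time: 4.82
tool_pos: [0.5417, -0.0212, 0.0692]
tcp_rot: [0.379, -3.118, 0.0]
wrist_force: [-0.1, 0.1, -0.1]
width: -0.001
```

```bash
python3 look.py 4
```

```text
[ 0.54168577 -0.02122252  0.06923553] [-5.2712946   2.1468532  66.23553273] [-0.12881751  0.08823411 -0.09672653] [0.03449437 0.0233151  0.00062314] 4.8167 [-8.50741117e-02  1.73192577e-01  2.03749293e+00 -6.41595728e-05
  9.31051191e-01 -1.89790910e+00]
```

View pics/m4.png

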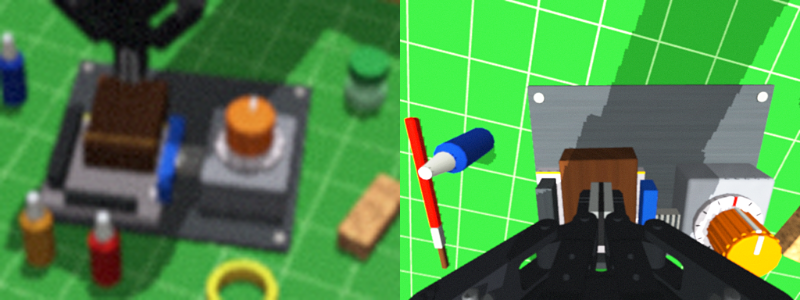

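```bash
python3 - <<'E'
from h import *
P=v2w([35,107,160]);print(P);delta(P,193.7);delta(P,225)
E
```

```text
[0.55598586 0.09018425 0.163     ]
shift mm [-40.9 104.7 -93.8] rot [ 0.  -0.   0.2] t 4.9167 w 0.0009156367188301928
shift mm [-40.9 104.7 -93.8] rot [  0.   -0.  -31.1] t 4.9167 w 0.0009156367188301928
```

arm_command:
  targets: "0 0 -30 0 0 0 0;0 0 -60 0 0 0 0;0 0 -94 0 0 0 0.5;-10 25 -94 0 0 0 1;-20 50 -94 0 0 0 1;-30 75 -94 0 0 0 1;-38 95 -94 0 0 0 1;-41 105 -94 0 0 0 1;-41 105 -94 0 0 0 1;-41 105 -94 0 0 0 1"

```text
time: 5.75
tool_pos: [0.5558, 0.0903, 0.163]
tcp_rot: [0.381, -3.118, 0.001]
wrist_force: [-0.2, -0.3, 0.5]
width: 0.999
```

```bash
python3 look.py 5; python3 - <<'E'
from h import *
for P in [(-75,150,6),(-75,-60,6),(35,107,82),(0,42,16),(0,-56,16),(-5,142,42),(-5,72,42)]: print(P,np.round(proj('wrist','w5',v2w(P)),1))
E
```

```text
[0.55583769 0.09033749 0.1630487 ] [ 34.89232313 107.18396538 160.04869996] [-0.20354325 -0.32725675  0.46392331] [ 0.01105245  0.03839766 -0.01016084] 5.75 [ 1.17338467e-01  1.07357204e-01  1.91848368e+00 -8.17093772e-04
  1.11643929e+00 -1.69642546e+00]
(-75, 150, 6) [304.2  54.2]
(-75, -60, 6) [73.2 53.1]
(35, 107, 82) [256.1 196.3]
(0, 42, 16) [188.5 138. ]
(0, -56, 16) [ 86.1 137.5]
(-5, 142, 42) [296.7 137.5]
(-5, 72, 42) [216.1 137.1]
```

View pics/w5.png

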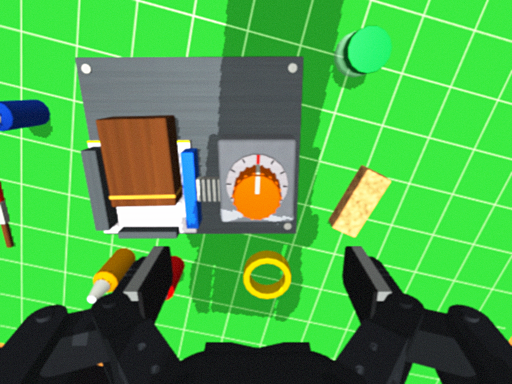

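View pics/s5.png

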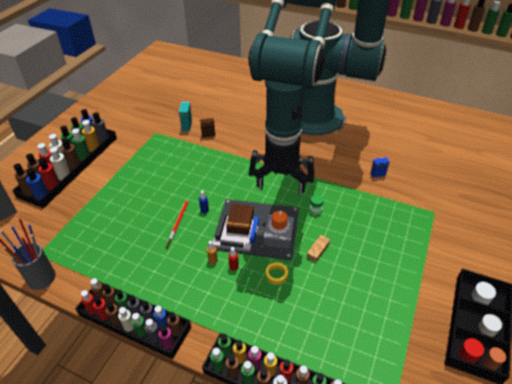

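```bash
python3 - <<'E'
from h import *
P=v2w([35.5,107.5,52]);delta(P,225)
E
```

```text
shift mm [ -0.9   1.2 108. ] rot [ -0.   -0.1 -31.2] t 5.85 w 0.9983410775405562
```

arm_command:
  targets: "0 0 0 0 0 -7 1;0 0 10 0 0 -14 1;0 1 20 0 0 -21 1;0 1 30 0 0 -28 1;-1 1 45 0 0 -35 1;-1 1 60 0 0 -40 1;-1 1 75 0 0 -40 1;-1 1 90 0 0 -40 1;-1 1 104 0 0 -40 1;-1 1 108 0 0 -40 1"

```text
time: 6.68
tool_pos: [0.5549, 0.09, 0.0527]
tcp_rot: [1.419, -2.798, -0.002]
wrist_force: [-0.8, -0.8, -0.2]
width: 0.999
```

```bash
python3 look.py 6
```

```text
[0.5548579  0.09002557 0.05273944] [ 33.86653924 107.1129042   49.73944001] [-0.83182727 -0.75076879 -0.1736484 ] [-0.02892568  0.0220471   0.05336061] 6.6833 [ 1.16754175e-01  2.32116923e-01  2.00177507e+00 -4.44479537e-04
  9.12207982e-01 -2.39214889e+00]
```

View pics/m6.png

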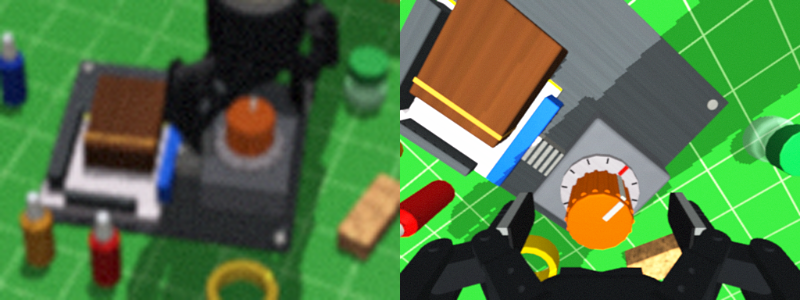

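arm_command:
  targets: "0 0 -2 0 0 0 0.7;0 0 -2 0 0 0 0.55;0 0 -2 0 0 0 0.45;0 0 -2 0 0 0 0.3;0 0 -2 0 0 0 0.3;0 0 -2 0 0 0 0.3"
  newtons: 50

```text
time: 7.28
tool_pos: [0.5576, 0.0919, 0.0587]
tcp_rot: [-1.422, 2.8, -0.001]
wrist_force: [-2.2, -0.8, 5.8]
width: 0.43
```

```bash
python3 look.py 7
```

```text
[0.55758738 0.09192948 0.05868176] [ 36.9692018  108.31641449  55.68176023] [-2.22047046 -0.76426224  5.82340929] [-0.03026726  0.26790687 -0.04405453] 7.2833 [ 1.19270175e-01  2.25853881e-01  1.99637559e+00  1.10080966e-04
  9.17908572e-01 -2.39172361e+00]
```

View pics/w7.png

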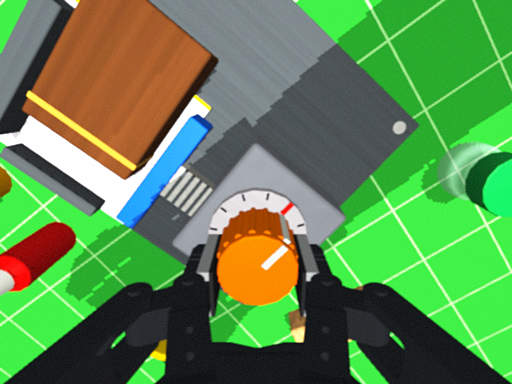

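arm_command:
  targets: "0 0 -1 0 0 3 0.3;0 0 -1 0 0 7 0.3;0 0 -1 0 0 11 0.3;0 0 -1 0 0 15 0.3;0 0 -1 0 0 20 0.3;0 0 -1 0 0 25 0.3;0 0 -1 0 0 30 0.3;0 0 -1 0 0 35 0.3;0 0 -1 0 0 40 0.3;0 0 -1 0 0 40 0.3"

```text
time: 8.22
tool_pos: [0.5584, 0.0906, 0.0588]
tcp_rot: [-0.374, 3.116, -0.004]
wrist_force: [3.5, -4.5, -1.3]
width: 0.43
```

```bash
python3 look.py 8
```

```text
[0.55836629 0.0906369  0.0587884 ] [ 37.41992323 106.8761703   55.7883978 ] [ 3.54383111 -4.53868851 -1.27260766] [-0.8247893  -0.4467575  -0.08305253] 8.2167 [ 0.11827901  0.22590735  1.9960755  -0.00284652  0.91676413 -1.68990655]
```

View pics/w8.png

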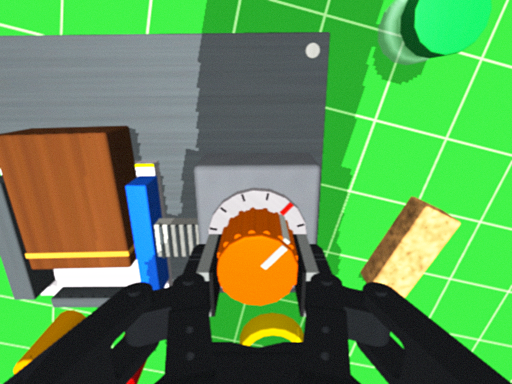

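arm_command:
  targets: "0 0 0 0 0 4 0.3;0 0 0 0 0 8 0.3;0 0 0 0 0 12 0.3;0 0 0 0 0 16 0.3;0 0 0 0 0 20 0.3;0 0 0 0 0 25 0.3;0 0 0 0 0 30 0.3;0 0 0 0 0 35 0.3;0 0 0 0 0 40 0.3;0 0 0 0 0 40 0.3"

```text
time: 9.15
tool_pos: [0.5581, 0.0891, 0.0588]
tcp_rot: [0.713, 3.056, -0.006]
wrist_force: [2.4, -9.8, 0.3]
width: 0.428
```

```bash
python3 look.py 9
```

```text
[0.55811519 0.08911672 0.05878083] [ 36.81602194 105.45866215  55.78083228] [ 2.36224831 -9.81865958  0.26134199] [-1.67881151 -0.29739793 -0.04077355] 9.15 [ 0.11710356  0.22574734  1.99629754 -0.00579986  0.9177279  -0.99181587]
```

View pics/w9.png

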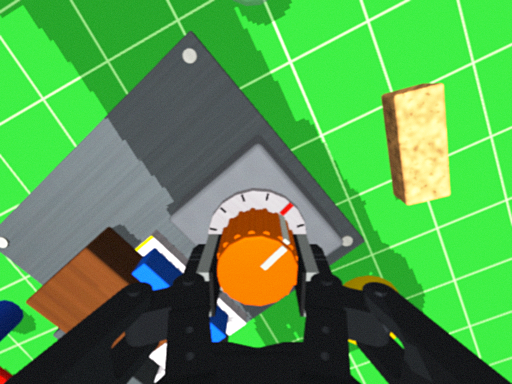

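arm_command:
  targets: "-1 -2 0 0 0 3 0.3;-1 -2 0 0 0 6 0.3;-1 -2 0 0 0 9 0.3;-1 -2 0 0 0 12 0.3;-1 -2 0 0 0 15 0.3;-1 -2 0 0 0 18 0.3;-1 -2 0 0 0 21 0.3;-1 -2 0 0 0 25 0.3;-1 -2 0 0 0 25 0.3"

```text
time: 10.0
tool_pos: [0.5575, 0.0882, 0.0588]
tcp_rot: [1.358, 2.831, -0.003]
wrist_force: [-0.1, -5.2, 1.8]
width: 0.426
```

```bash
python3 look.py 10
```

```text
[0.55748799 0.08817137 0.05875137] [ 35.98282577 104.68870022  55.7513744 ] [-0.05086269 -5.17969281  1.84633375] [-0.86506533 -0.0120921  -0.09380866] 10.0 [ 0.11422413  0.22499645  1.9972982  -0.00305244  0.9184488  -0.56018443]
```

View pics/w10.png

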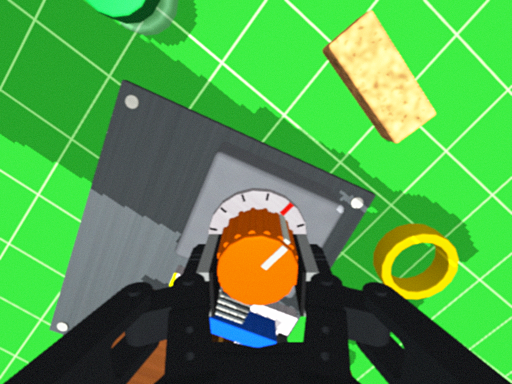

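arm_command:
  targets: "-1 -1 0 0 0 3 0.3;-1 -1 0 0 0 6 0.3;-1 -1 0 0 0 9 0.3;-1 -1 0 0 0 12 0.3;-1 -1 0 0 0 16 0.3;-1 -1 0 0 0 20 0.3;-1 -1 0 0 0 20 0.3"

```text
time: 10.68
tool_pos: [0.5568, 0.0877, 0.0587]
tcp_rot: [1.829, 2.554, -0.001]
wrist_force: [-1.6, -2.5, 2.8]
width: 0.429
```

```bash
python3 look.py 11
```

```text
[0.5567687  0.08769787 0.05873664] [ 35.17187631 104.3989679   55.73664288] [-1.6491964  -2.49932417  2.75914637] [-0.46149329  0.26441121 -0.06178703] 10.6833 [ 1.12566334e-01  2.24184270e-01  1.99834700e+00 -1.07904707e-03
  9.19135365e-01 -2.14873597e-01]
```

View pics/w11.png

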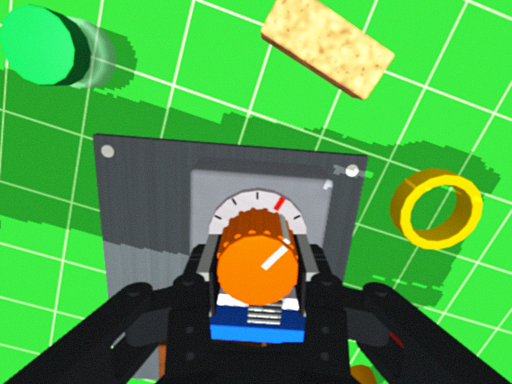

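arm_command:
  targets: "0 0 0 0 0 5 0.3;0 0 0 0 0 10 0.3;0 0 0 0 0 15 0.3;0 0 0 0 0 20 0.3;0 0 0 0 0 25 0.3;0 0 0 0 0 30 0.3;0 0 0 0 0 35 0.3;0 0 0 0 0 40 0.3;0 0 0 0 0 45 0.3;0 0 0 0 0 48 0.3"

```text
time: 11.62
tool_pos: [0.5549, 0.0879, 0.0586]
tcp_rot: [-2.709, -1.588, 0.006]
wrist_force: [-7.1, -1.6, 8.9]
width: 0.43
```

```bash
python3 look.py 12
```

```text
[0.55493305 0.08792727 0.05864455] [ 33.44273772 105.05647131  55.64454779] [-7.07754171 -1.57246485  8.89641889] [-0.23811037  1.21219405  0.19414937] 11.6167 [ 1.12851758e-01  2.23569922e-01  1.99932764e+00 -8.79036628e-05
  9.22675056e-01  6.23105832e-01]
```

View pics/w12.png

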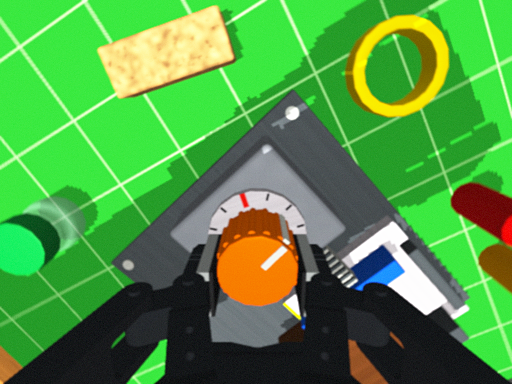

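arm_command:
  targets: "0 0 0 0 0 0 0.6;0 0 0 0 0 0 0.8;0 0 0 0 0 0 1;0 0 0 0 0 0 1;0 0 0 0 0 0 1;0 0 -20 0 0 0 1;0 0 -50 0 0 0 1;0 0 -80 0 0 0 1;0 0 -110 0 0 0 1;0 0 -110 0 0 0 1"

```text
time: 12.55
tool_pos: [0.5616, 0.0887, 0.1757]
tcp_rot: [2.704, 1.589, 0.018]
wrist_force: [1.3, -0.2, 1.3]
width: 0.998
```

```bash
python3 look.py 13;python3 -c "
from h import *
im,d,s=grab('top','top13')
a=im[120:225,180:310];cv2.imwrite('pics/t13c.png',cv2.resize(a,None,fx=5.5,fy=5.5,interpolation=2))"
```

```text
[0.56157764 0.08868667 0.17569959] [ 40.07819993 104.2210349  172.69959051] [ 1.32586632 -0.24794665  1.29809418] [-0.00216881  0.0371523  -0.01329114] 12.55 [1.12767508e-01 9.77262047e-02 1.90439123e+00 9.48674163e-05
 1.12717834e+00 6.21001442e-01]
```

View pics/w13.png

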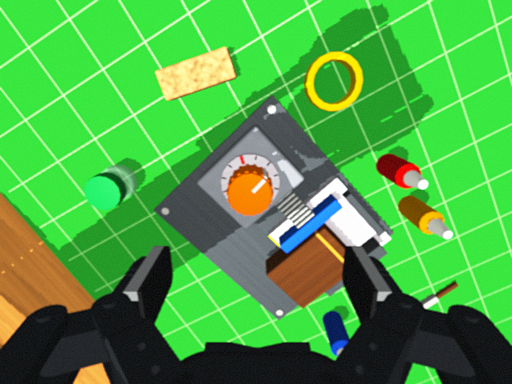

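View pics/m13.png

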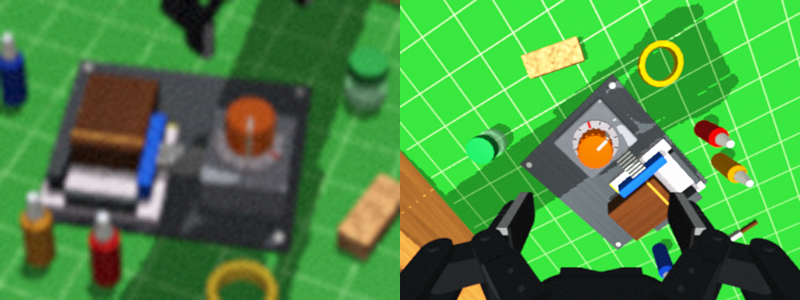

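```bash
python3 - <<'E'
from h import *
im=cv2.imread('pics/w13.png');a=im[140:320,190:400]
cv2.imwrite('pics/w13c.png',cv2.resize(a,None,fx=3.3,fy=3.3,interpolation=2))
b=cv2.imread('pics/w13.png')[140:225,205:295];cv2.imwrite('pics/w13k.png',cv2.resize(b,None,fx=6.5,fy=6.5,interpolation=2))
E
```

View pics/w13c.png

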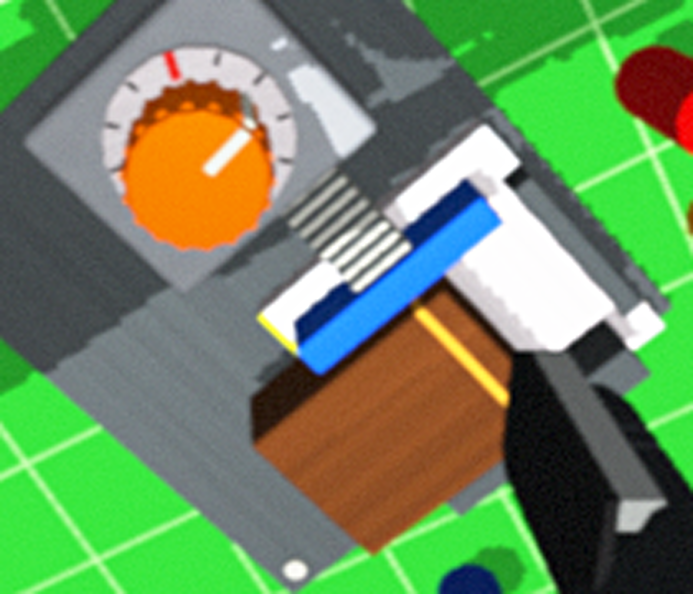

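View pics/w13k.png

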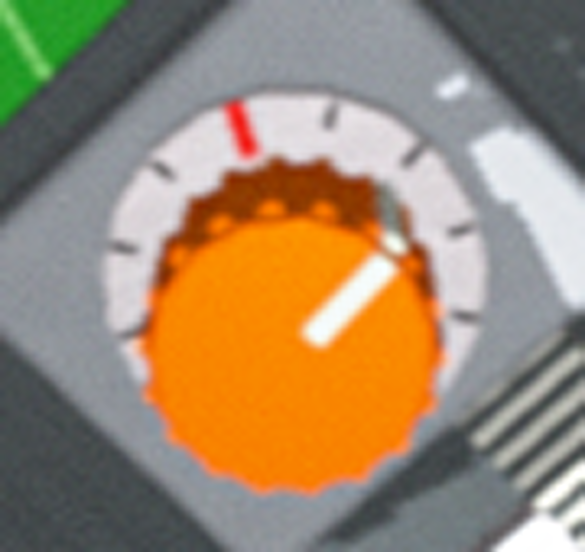

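```bash
python3 -c "
from h import *
print(bot.finish_job())"
```

```text
the job is handed in; nothing more can be done
None
```

I tipped the plinth over the bed edge with the shut fingers. I then turned the orange knob about 173 degrees clockwise until it slipped, let go and handed the job in at about 12.7 s.

- **Plinth:** the last pictures show it lying flat, with the blue jaw against one side and its other side on the fixed jaw. I judged flatness, squareness and contact by eye and did not measure them.
- **Knob:** the white line sits two black marks past the red mark, so it slipped about 60 degrees, or two clicks. The wrist torque read about 0.19 N m while it slipped, which agrees with the 0.18 N m clutch.
- **Clamp force:** I could not measure the jaw's pressure directly. The slip at clutch torque is the only evidence for it.
- **Other things on the mat:** the paints, brush and the rest look untouched in the final pictures. The arm ended raised about 90 mm above the knob, touching nothing.
- **Disagreements:** the top and wrist cameras placed the vice 2 to 3 mm apart. The grip on the knob was 1 to 2 mm off centre, giving side forces up to 10 N, which I partly corrected while turning.

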